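# Lock a hickory handle in the angle drilling jig

## Task

Make the wooden handle offcut ready for drilling: swing the jig's hinged leaf up, lay the handle lengthwise between the guides of the sloping bed and slide it down until its end is under the heel lip and fully against the heel stop. Then swing the leaf fully down over it and turn the lock collar clockwise, seen from above, until it is at its locked mark. Leave the battery pack and the tape roll where they are.

Things in the scene. Friction and masses are not known exactly. Their poses are not given: they have to be found in the camera images.
- handle: hickory handle offcut, brown wood, 160 long x 36 wide x 27 mm high, 70 to 130 g, both ends alike. Origin: centre of its underside; x along its length, z up. Lies flat on the bench on the right, its length pointing roughly away from the robot
- jig_bed: jig's sloping bed: grey plate, x -94 to +22 mm, y -82 to +58 mm, with a tongue (y -14 to +14) up to x = +36, on a grey foot fixed to the bench; rises at 30 degrees away from the robot. Frame: x up the slope, y left, z square to the plate. Origin: on its upper face, 74 mm above the bench, where the seated handle's origin lies (length along x). Beyond x = +22 nothing is beside the handle
- heel_stop (a point): centre of the heel stop's steel face at the bed's lower end: x = -80, y = 0, z = +13.5 mm of the bed frame, square to x. A lip on the stop overhangs the bed from x = -80 to -68 mm, 34 mm above the plate, so the handle must be laid 15 to 30 mm too far up the slope (farther, it tips over the upper edge) and slid down beneath it. Axes as the bed's
- guides (a point): middle of the two steel guides at plate level: x = -31, y = 0, z = 0 of the bed frame. The guides run along x from -75 to +13 mm; they are 41 mm apart at the bottom and flare to 54 mm apart at their tops, 19 mm above the plate. Axes as the bed's
- leaf_hinge (a point): point on the leaf's hinge axis, left of the guides: x = -28, y = +46, z = +32.5 mm of the bed frame; the axis runs along the bed's x. The leaf is 60 mm wide along x, 8 mm thick and reaches 154 mm from this axis; when down it is 28.5 to 36.5 mm above the plate. A drill bush in its middle (over the handle) stands 17 mm above it. Axes as the bed's
- leaf (a joint): angle of the hinged aluminium leaf: 0 fully down, over the handle (as it starts); grows as its free right end swings up and over to the left, at most 1.75. Stays where left above about 1.15 rad, below 0.9 sinks gently shut by its weight in 1 to 2 s; about 2 N at the knob lift it. Below 1.4 rad its end still leans over the guides. The collar's lugs pass through its 30 x 50 mm slot when unlocked
- leaf_knob (a point): centre of the black ball knob (26 mm diameter on a 10 mm stem) at the leaf's free end: 140 mm from the hinge axis along the leaf, 34 mm square off its middle plane (30 mm above its upper face; when the leaf is down, x = -28, y = -94, z = +66.5 mm of the bed frame). Axes turn with the leaf; with the leaf down they are the bed's
- collar (a joint): angle of the lock collar, grows clockwise seen from above. Starts unlocked at 0.08 to 0.3 (bar roughly along the bed's y, in the leaf's slot); 1.6 is its locked mark and stop: bar along the bed's x, across the slot, in line with two scribed lines on the leaf, lugs over the leaf. 0.06 N m of friction, stays where left. Turned, it blocks the leaf
- collar_grip (a point): on the axis (bed's z) of the dark steel lock collar: x = -28, y = -42, z = +56.5 mm of the bed frame. A ring of 25 mm diameter with two lugs (46 mm over both, 14 wide), 38.5 to 47.5 mm above the plate, carries a grip bar 42 long x 12 mm wide, up to 64.5 mm above the plate. At joint value q the bar lies 1.6 - q rad left (anticlockwise) of the bed's x
- battery: black battery pack with an orange top, 50 x 64 x 60 mm, behind the handle; origin centre of underside. To be left alone
- tape: roll of tan masking tape lying flat left of the jig, 104 mm diameter, 24 mm high; origin centre of underside. To be left alone

How it is judged (in metres and radians):
On the way, in this order (a step that is already met when the one before it is completed fails the run):
1. the leaf is swung well up (over 0.8 rad) (value of joint leaf above 0.8 rad), for 0.2 s.
2. the handle lies flat between the guides with its end against the heel stop, the leaf still up (x of handle in the frame of jig_bed between -0.005 and 0.005 m and y of handle in the frame of jig_bed between -0.005 and 0.005 m and z of handle in the frame of jig_bed between -0.004 and 0.004 m and value of joint leaf above 0.4 rad), for 0.2 s.
3. the leaf is fully down over the handle, the collar not yet turned (value of joint leaf below 0.03 rad and value of joint collar below 0.8 rad), for 0.2 s.
At the end, for the whole second after the job is handed in: collar within 0.12 rad of its locked mark (over 1.48 rad), leaf fully down (under 0.03 rad), handle at rest on the bed between the guides with its end against the heel stop: origin within 5 mm in x and y and 4 mm in z of the bed's origin, length within 0.12 rad of the bed's x (value of joint collar above 1.48 rad and value of joint leaf below 0.03 rad and x of handle in the frame of jig_bed between -0.005 and 0.005 m and y of handle in the frame of jig_bed between -0.005 and 0.005 m and z of handle in the frame of jig_bed between -0.004 and 0.004 m and angle between the x axis of handle and the x axis of jig_bed, either way round below 0.12 rad and linear speed of handle below 0.02 m/s); the robot touches nothing.
It fails at once if the battery pack or the tape roll is pushed more than 30 mm (distance of any of battery, tape from where it was at the start of the episode above 0.03 m).
It also fails if it takes over 72 s, if anything falls off the work surface, if the arm or the gripper's body presses on something with over 40 N, if the wrist force passes 120 N, or if a joint passes its speed limit or range.

## Robot

A 6-joint arm with a two-finger parallel gripper is mounted at the origin on a cart in front of the work surface, level with it; the furniture and walls round the work are solid. World frame = base frame: x ahead of the robot, y to its left, z up, the work surface at z = 0. Lengths are in mm, angles in degrees, forces in N, time in s.
With the tool pointing down it reaches from about 300 to 875 mm from the base axis. Payload 6.4 kg.
Tool frame: the origin (TCP) lies at the very end of the fingers, on their centre line; the grasp point (between the pads) lies 19 mm behind it; z points along the fingers, y is the line along which they close (so a half turn about z gives the same grasp; the last joint's range is limited). The gripper opens to 88 mm and grips with 3 to 60 N. Pads are 18 mm wide; open, the fingers measure 123 mm over their backs; the gripper's body (75 mm by 187 mm) begins 45 mm behind the grasp point.
Start: joints at [-79.601, 10.359, 92.074, -0, 77.567, -11.82], TCP at [217.455, -532.311, 238.714] pointing down, gripper open.
Joint ranges: [-171.53, 171.53], [-51.25, 118.39], [17.06, 147.69], [-65.23, 245.23], [0, 150.52], [-178.68, 178.68]. Speed limits (degrees/s): [147.25, 147.25, 172.46, 180, 180, 180].

## Interface

Orientations are given as [roll, pitch, yaw] about the fixed x, y, z axes, in that order (R = Rz(yaw) Ry(pitch) Rx(roll)).
In Python, from workcell import read_state, viewer, finish_job gives the robot as it stands. The module is installed in compiled form; this text tells all that it offers.
- The arm moves only by the tool step_arm, never from a script. Its argument "moves" is a list of rows, each a list of 7 numbers: the closure, from 0 (fully open) to 1 (shut), then the shift along the world's x, y, z in cm, then the turn, a rotation vector about the world's x, y, z in rad. A call has 1 to 8 rows; each row is the pose to reach, as a shift and turn from the pose commanded when the call began; what a row does not reach only later rows make up. A row lasts 1/12 s, in which the tool goes at most 41.7 mm and 7.16 degrees, less where a joint would pass 70% of its speed; a pose out of reach is approached as far as the arm can. A call with a gripper value outside its range is refused whole. The fingers move at their own pace and stop on an object; "newtons" is the grip in N (left out, the last holds). Time passes only in rows, so rows that repeat a pose let the fingers close. It gives the time, the measured TCP pose, the force, the opening and the grip force at its end, in the units of the state.
- read_state(): the state, without advancing time (a new reading comes with each control period).
- viewer.grab_frame(name): name is "scene" or "top" or "wrist"; returns (picture, depth): 480x640x3 uint8, red, green, blue; 480x640 float32, mm along the optical axis (not along the pixel's ray), 0 where there is no reading.
- viewer.calibration(name): a dict with "fov_y" (degrees; the focal length in pixels is half the picture's height over the tangent of half this angle, whatever the lens; pixels are square), "cx", "cy" (the principal point, pixels), "cam_to_world" (4x4, takes a point from camera to world coordinates). Camera axes: x right, y down, z forward; pixel columns grow to the right and rows downward; lengths in mm; the calibration is good to about 2 mm. A picture is of the moment at which its call begins: read the wrist's pose just before it. calibration takes no time and is no camera call; for the wrist camera it gives the pose at the moment of the call.
- finish_job(): hands the job in; it is judged then, once.
The state is a dict: "time_s": time; "joints": joint angles; "qd": joint speeds; "joint_efforts": joint torques, N m; "position": TCP position; "tcp_rot": TCP orientation; "wrist_force": force on the tool from outside, world axes, zero at the start; "wrist_torque": the same for the moment, N m; "finger_gap": finger opening in mm; "grip_force": force on a finger pad.
Only numpy, scipy, OpenCV 4.12 (cv2) and the standard library are available. Lean on these libraries where they do the work, as an engineer would, in place of code of your own. Each camera call takes 0.05 s, during which the arm holds its last target. There are 200 camera calls.

## Working session

There is one attempt and no reset: what is moved stays moved. The work goes in short steps, Python scripts to look and compute and a tool call to move; the robot and the scene stay as the last step left them, time stands still between calls to the robot, and variables do not carry over. Pictures are saved under pics/ and viewed, at most 10 in all, crops included, and the job is handed in when it is done.

Besides the shell and the picture viewer there is one more tool, called after "Request:" as name([rows], argument=value, ...), one row to a line, values as JSON. step_arm: Moves the arm, as the interface text tells. Its arguments: {"type":"object","properties":{"moves":{"type":"array","items":{"type":"array","items":{"type":"number"}}},"newtons":{"type":"number"}},"required":["moves"]}

```bash
mkdir -p pics; cat > h.py <<'E'
import numpy as np,cv2
from workcell import read_state,viewer,finish_job
from scipy.spatial.transform import Rotation as R
def grab(n,f=None):
    c=viewer.calibration(n); p,d=viewer.grab_frame(n)
    if f: cv2.imwrite('pics/'+f,p[:,:,::-1])
    return p,d,c
def pts(d,c):
    f=240/np.tan(np.radians(c['fov_y']/2)); v,u=np.mgrid[:480,:640]
    P=np.stack([(u-c['cx'])/f*d,(v-c['cy'])/f*d,d],-1); T=np.array(c['cam_to_world'])
    return P@T[:3,:3].T+T[:3,3]
E
python3 - <<'E'
from h import *
for n in('scene','top'):
    p,d,c=grab(n,n+'0.png'); np.savez(n+'0.npz',p=p,d=d,W=pts(d,c)); print(c)
print(read_state())
E
```

```text
{'fov_y': 49.023200745527916, 'cx': 318.49381878980654, 'cy': 238.72735195678464, 'cam_to_world': array([[-5.61912249e-01, -6.33615160e-01,  5.31776696e-01,
        -1.26354658e+02],
       [-8.27047047e-01,  4.18100882e-01, -3.75745703e-01,
         5.34211234e+02],
       [ 1.57418682e-02, -6.50940459e-01, -7.58965554e-01,
         1.04531441e+03],
       [ 0.00000000e+00,  0.00000000e+00,  0.00000000e+00,
         1.00000000e+00]])}
{'fov_y': 53.87055941264605, 'cx': 326.35506764182236, 'cy': 238.30778289982896, 'cam_to_world': array([[ 5.92259485e-02, -9.75744890e-01,  2.10746759e-01,
         3.76665779e+02],
       [-9.98226367e-01, -5.66138766e-02,  1.84116834e-02,
         4.25273016e+01],
       [-6.03391498e-03, -2.11463421e-01, -9.77367287e-01,
         9.88715557e+02],
       [ 0.00000000e+00,  0.00000000e+00,  0.00000000e+00,
         1.00000000e+00]])}
{'time_s': 0.1, 'joints': array([-7.95997650e+01,  1.03990164e+01,  9.21226240e+01, -1.23006660e-03,
        7.75686638e+01, -1.18201028e+01]), 'qd': array([-0.04056145,  0.03905659, -0.13224335,  0.07563777, -0.06769795,
        0.00591478]), 'joint_efforts': array([ 1.29231496e-03, -4.34817553e+01, -3.42694187e+01,  7.04422407e-02,
        3.40061844e-02, -2.82702314e-05]), 'position': array([ 217.37185628, -531.82713428,  237.91455829]), 'tcp_rot': array([-1.79911365e+02, -1.73225151e-02,  2.22205902e+01]), 'wrist_force': array([ 0.06995366,  0.49238804, -0.36621683]), 'wrist_torque': array([-0.0244759 , -0.02135208,  0.00723101]), 'grip_force': 0.0, 'finger_gap': 88.52002589830028}
```

View pics/top0.png

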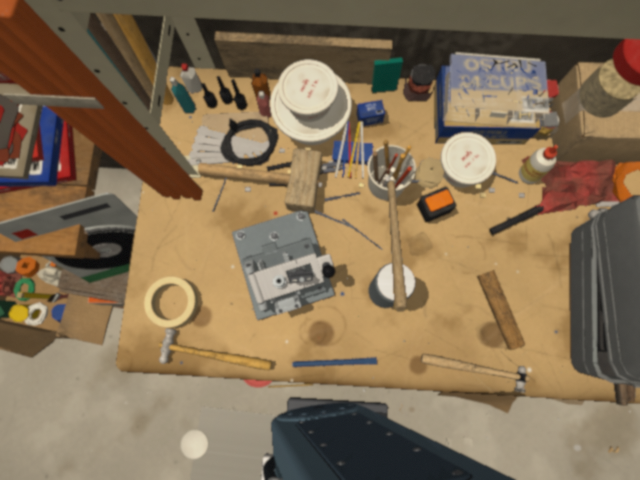

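View pics/scene0.png

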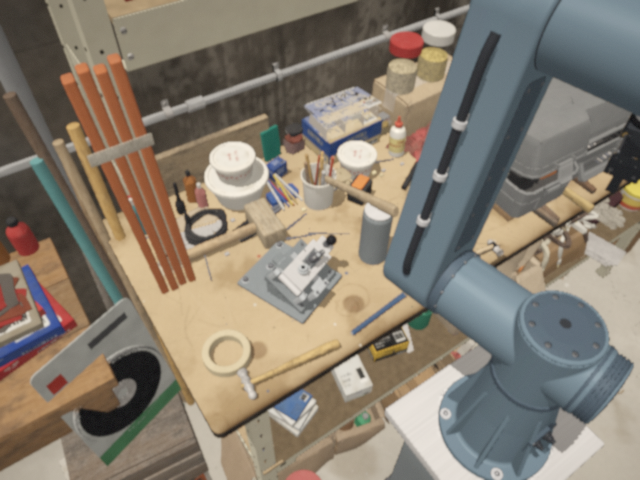

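The top view shows the jig at about (285,265), with the knob at (328,270). The handle is at (500,310), the battery at (437,203) and the tape at (170,302). A tall can with a stick across it stands at (395,285). Next I'll measure these from depth.

```bash
python3 - <<'E'
from h import *
z=np.load('top0.npz');W=z['W'];p=z['p']
c=p[205:325,225:425]; cv2.imwrite('pics/jig.png',cv2.resize(c,(800,480),interpolation=cv2.INTER_CUBIC)[:,:,::-1])
# handle
w=W[255:365,465:540].reshape(-1,3); m=(w[:,2]>17)&(w[:,2]<45); h=w[m]
print('handle',cv2.minAreaRect(h[:,:2].astype(np.float32)),np.median(h[:,2]),len(h))
for n,(u,v) in dict(knob=(328,270),bush=(279,281),can=(395,275),stick=(396,235),stick2=(401,300),stickend=(388,160),bat=(437,203),tape=(150,300),collar=(300,272),tableR=(460,330)).items(): print(n,W[v,u].round(0))
# leaf + knob points in jig region
J=W[205:325,225:345]
s=np.load('scene0.npz')['W']
for nm,A in(('top',J.reshape(-1,3)),('scene',s[220:330,230:350].reshape(-1,3))):
    A=A[(A[:,2]>125)&(A[:,2]<175)]
    print(nm,len(A),A.min(0),A.max(0))
    B=A[A[:,2]>135]; print(B.mean(0))
# handle neighbours
H=W[230:400,430:600,2]; print(H[::12,::12].round(0).astype(int))
E
```

```text
handle ((441.4457702636719, -259.39569091796875), (160.5006561279297, 129.24952697753906), 22.26112174987793) 24.53650703956498 1363
knob [502.  52. 132.]
bush [480. 143. 104.]
can [492. -63. 190.]
stick [568. -66. 164.]
stick2 [448. -71. 213.]
stickend [744. -56.  78.]
bat [ 664. -161.   59.]
tape [436. 412.  23.]
collar [499. 105. 105.]
tableR [ 414. -224.    1.]
top 91 [493.74070775  41.18439899 125.04989224] [512.48736892  61.64567233 132.5968752 ]
[nan nan nan]
scene 55 [491.69341247  43.6873368  125.16471713] [515.05039831  64.97892465 133.26344438]
[nan nan nan]
[[  -7    0   -2    0   -5   10   10    1   -1   -2    1    3   64  117
   157]
 [  -3    2   -1    2   -3   -2   -1   -2   -2   -1    1   -3   68  115
   157]
 [   0    0   -2    0    0   -3   -2    1   -1    0   -3   -2   66  114
   159]
 [  -1    2   -3    1    1   -1   -1    0    0    0   -3    0   65  113
   160]
 [  -2    0   -4    1   12   25   -1    1    1   -5   -3   -2   65  112
   114]
 [  -3   -3   -2   -2   -3   26   24   -1    1   -1   -3    0   64  113
   115]
 [  -1   -1   -1   -3   -3   19   26    1   -2    1   -3   -1   65  111
   111]
 [  -1   -1    0    4   -1   -2   26   -3   -2    2   -3    3   62  115
   110]
 [  -2   -4   -1   -3   -2    1   19   23    1    5   -4   -2   60  109
   116]
 [  -1   -2   -1    0   -2   -1    0   28   -2   -1   -1   -1   60  108
   108]
 [  -3   -1    0    1    0    0    0   -2    0   -1    0   -1   57  110
   104]
 [  24   24   20   15   -2   -3   -1   -2   -3   -1   -1   -1   59  107
    78]
 [   1   -4   -5   -1   -1   14   15   16   17   -1    0   -1   -4   74
   135]
 [  -4   -2    1   -1   -2   -4   -1   -1   -1   -2   -2   -4   -3   -4
     0]
 [-861 -875 -859 -758 -714 -699 -681 -679 -862 -877   -4   -2   -4    0
     0]]<stdin>:14: RuntimeWarning: Mean of empty slice.
  ret = um.true_divide(
```

View pics/jig.png

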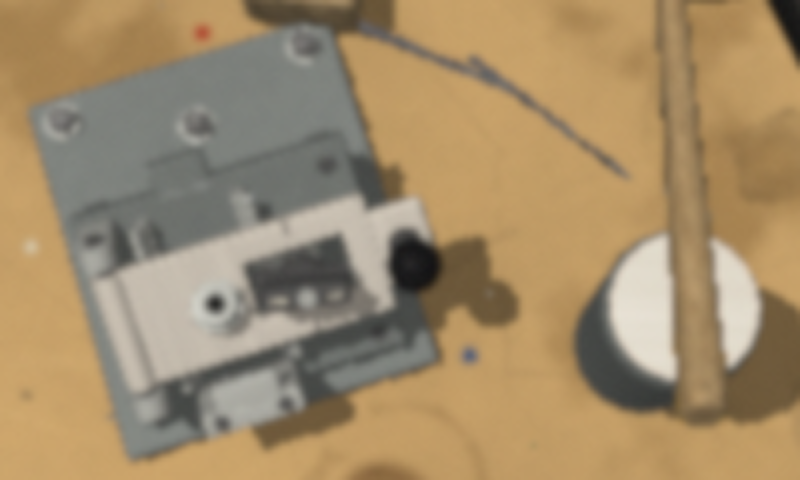

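Crop of the jig: knob at (415,262), bush at (214,303), collar bar at (300,290), heel stop at (255,400) and jig yaw of about 16°. I'll fit the bed frame and the handle pose from these.

```bash
cat >> h.py <<'E'
def bedR(yaw): return (R.from_euler('z',yaw)*R.from_euler('y',-30,degrees=True)).as_matrix()
E
python3 - <<'E'
from h import *
from scipy.optimize import least_squares
t=np.load('top0.npz');s=np.load('scene0.npz')
W=t['W']; c=viewer.calibration('top')
# handle
m=((W[...,2]>16)&(W[...,2]<40)).astype(np.uint8); m[:255]=0;m[362:]=0;m[:,:465]=0;m[:,540:]=0
n,l,st,_=cv2.connectedComponentsWithStats(m); k=1+st[1:,4].argmax(); h=W[l==k]
mean=h[:,:2].mean(0); e,v=np.linalg.eigh(np.cov((h[:,:2]-mean).T)); d=v[:,1]*np.sign(v[0,1])
print('handle rect',cv2.minAreaRect(h[:,:2].astype(np.float32)),'yaw',np.degrees(np.arctan2(d[1],d[0])),len(h),h[:,2].mean())
# knob sphere, black pixels
K=[]
for z,(r0,r1,c0,c1) in((t,(255,285,315,345)),(s,(228,255,315,345))):
    p=z['p'][r0:r1,c0:c1].max(-1).ravel(); A=z['W'][r0:r1,c0:c1].reshape(-1,3); A=A[(p<60)&(A[:,2]>108)]
    r=least_squares(lambda q:np.linalg.norm(A-q,axis=1)-13,A.mean(0)-[0,0,6],loss='soft_l1'); K.append(r.x); print('knob',len(A),r.x,r.cost)
f=240/np.tan(np.radians(c['fov_y']/2));T=c['cam_to_world']
def ray(u,v,z):
    g=T[:3,:3]@[(u-c['cx'])/f,(v-c['cy'])/f,1]; return T[:3,3]+g*(z-T[2,3])/g[2]
b=ray(278.5,280.75,106.3);k=ray(328.75,270.5,117.6);print('bush',b,'knobray',k)
# foot corners in crop -> bench heights ~? edges directions
P=[ray(225+x/4,205+y/4,10) for x,y in((30,110),(130,460),(330,25),(440,360))]
for a,bb in((1,0),(3,2),(2,0),(3,1)): q=P[a]-P[bb]; print('edge',np.degrees(np.arctan2(q[1],q[0])))
def res(q,kn):
    M=bedR(q[2]);o=np.array([q[0],q[1],74.])
    return np.r_[o+M@[-28,-94,66.5]-kn,(o+M@[-28,0,53.5]-b)[:2]]
for kn in(k,K[0],K[1]):
    r=least_squares(res,[560,140,.28],args=(kn,),x_scale=[10,10,.1]); print(r.x,np.degrees(r.x[2]),r.fun)
E
```

```text
handle rect ((459.0555419921875, -302.486083984375), (160.24143981933594, 36.20863723754883), 22.992897033691406) yaw 22.84213677779653 1368 24.26688012843041
knob 129 [502.57859758  51.86515138 116.87697861] 927.1403799129173
knob 49 [505.0077021   52.12692754 118.95364834] 1239.4335853858374
bush [480.41166377 143.95794439 106.3       ] knobray [503.62188397  50.86412631 117.6       ]
edge -158.8190012633896
edge -158.5845228853804
edge -70.30006224736377
edge -68.82071438086098
[5.29134555e+02 1.58845496e+02 3.13378297e-01] 17.955253822341252 [-0.20794187  0.83403278 -0.00931065  0.20794187 -0.83403278]
[5.29111171e+02 1.59042197e+02 3.05247830e-01] 17.48941238997158 [-0.0583383   0.24236787  0.71371074  0.0583383  -0.24236787]
[5.28755520e+02 1.60111916e+02 3.30736735e-01] 18.949819024582535 [-0.1091037   0.40734608 -1.36295898  0.1091037  -0.40734609]
```

```bash
cat >> h.py <<'E'
O=np.array([529.,159,74]);YAW=np.radians(18.5)
def world(l): return O+bedR(YAW)@np.array(l,float)
def down(turn=0): # fingers along -bed z, closing along bed x turned by turn (rad, ccw about bed z)
    B=bedR(YAW)@R.from_euler('z',turn).as_matrix(); return np.c_[B[:,1],B[:,0],-B[:,2]]
def go(name,P,M):
    s=read_state(); M0=R.from_euler('xyz',s['tcp_rot'],degrees=True)
    d=(np.array(P)-s['position'])/10; rv=(R.from_matrix(M)*M0.inv()).as_rotvec()
    print(name,'shift cm',d.round(2),'rv',rv.round(3),'rows',round(max(np.linalg.norm(d)/4.17,np.linalg.norm(rv)/.125),1))
E
python3 - <<'E'
from h import *
print(world([-28,-94,66.5]))
go('above',world([-28,-94,66.5+65]),down()); go('mid',[400,-60,260],down()); go('grasp',world([-28,-94,47.5]),down())
E
```

```text
[504.29924963  51.61296758 117.59068935]
above shift cm [25.61 57.31 -6.4 ] rv [-0.241 -0.524  1.468] rows 15.1
mid shift cm [18.26 47.18  2.21] rv [-0.241 -0.524  1.468] rows 12.6
grasp shift cm [ 29.59  58.65 -13.68] rv [-0.241 -0.524  1.468] rows 16.1
```

Request:
step_arm([
  [0,18.3,47.2,2.2,-0.241,-0.524,1.468],
  [0,18.3,47.2,2.2,-0.241,-0.524,1.468],
  [0,18.3,47.2,2.2,-0.241,-0.524,1.468],
  [0,18.3,47.2,2.2,-0.241,-0.524,1.468],
  [0,18.3,47.2,2.2,-0.241,-0.524,1.468],
  [0,18.3,47.2,2.2,-0.241,-0.524,1.468],
  [0,18.3,47.2,2.2,-0.241,-0.524,1.468],
  [0,18.3,47.2,2.2,-0.241,-0.524,1.468],
])

```text
time_s: 0.77
position: [338.1, -219.7, 252.9]
tcp_rot: [160.4, -5.5, 77.4]
wrist_force: [0.8, 0.1, 0.6]
finger_gap: 87.9
grip_force: 0.0
```

```bash
python3 - <<'E'
from h import *
go('above',world([-28,-94,66.5+65]),down())
E
```

```text
above shift cm [13.54 26.1  -7.9 ] rv [-0.087 -0.189  0.533] rows 7.3
```

Request:
step_arm([
  [0,7,20,0,-0.087,-0.189,0.533],
  [0,7,20,0,-0.087,-0.189,0.533],
  [0,7,20,0,-0.087,-0.189,0.533],
  [0,7,20,0,-0.087,-0.189,0.533],
  [0,7,20,0,-0.087,-0.189,0.533],
  [0,11,26,-3,-0.087,-0.189,0.533],
  [0,11,26,-3,-0.087,-0.189,0.533],
  [0,11,26,-3,-0.087,-0.189,0.533],
])

```text
time_s: 1.43
position: [446.7, 47.4, 219.7]
tcp_rot: [150.3, -0.4, 109.0]
wrist_force: [-0.4, 0.2, -1.1]
finger_gap: 88.0
grip_force: 0.0
```

```bash
python3 - <<'E'
from h import *
p,d,c=grab('wrist','w1.png'); np.savez('w1.npz',p=p,d=d,W=pts(d,c))
go('above',world([-28,-94,66.5+65]),down()); go('grasp',world([-28,-94,47.5]),down())
print(read_state()['joints'].round(0))
E
```

```text
above shift cm [ 2.71 -0.31 -4.67] rv [-0.003 -0.007 -0.007] rows 1.3
grasp shift cm [  6.69   1.02 -11.95] rv [-0.003 -0.007 -0.007] rows 3.3
[-24. -27. 132.  25.  56. -54.]
```

View pics/w1.png

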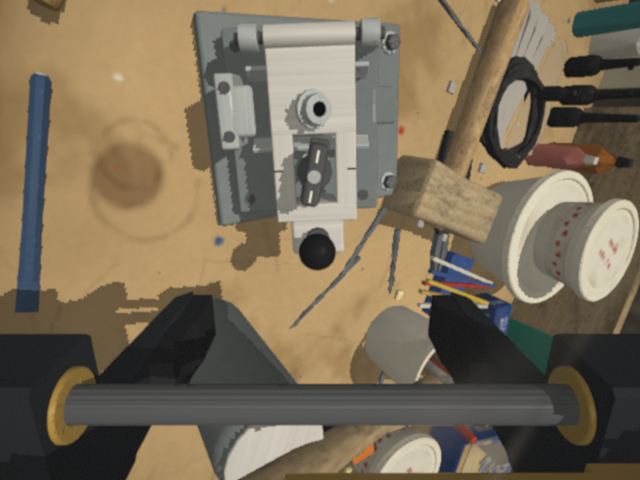

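The wrist view shows the jig squarely: bush at (317,108), collar bar centre at (315,177), knob at (318,251), and leaf edges at x≈266–278 and 354–356. I'll refine the bed frame by reprojection.

```bash
cat > refine.py <<'E'
from h import *
from scipy.optimize import least_squares
c=viewer.calibration('wrist')
f=240/np.tan(np.radians(c['fov_y']/2));Ti=np.linalg.inv(c['cam_to_world'])
def proj(X): q=Ti[:3,:3]@X+Ti[:3,3]; return np.array([c['cx']+f*q[0]/q[2],c['cy']+f*q[1]/q[2]])
feat=[((-28,0,53.5),(319,108)),((-28,-94,66.5),(318,251)),((-28,-42,64.5),(315,177))]
L=[(-58,(268,60)),(-58,(277,210)),(2,(354.5,60)),(356.5 and 2,(356.5,210))]
def res(q):
    M=bedR(q[2]);o=np.array([q[0],q[1],q[3]]); r=[]
    for l,u in feat: r+=list(proj(o+M@np.array(l))-u)
    for (x,u),y in zip(L,q[4:]): r+=list(proj(o+M@np.array([x,y,36.5]))-u)
    return r
r=least_squares(res,[529,159,.32,74,20,-80,20,-80],x_scale=[10,10,.1,10,50,50,50,50])
print(r.x[:4],np.degrees(r.x[2]),np.round(r.fun,1))
W=np.load('w1.npz')['W']
A=np.r_[W[45:90,275:350].reshape(-1,3),W[130:210,280:295].reshape(-1,3),W[130:210,346:353].reshape(-1,3)]
m=A.mean(0);n=np.linalg.svd(A-m)[2][2];n*=np.sign(n[2]);print('leaf normal',n,'tilt',np.degrees(np.arccos(n[2])),'yaw',np.degrees(np.arctan2(-n[1],-n[0])))
o=np.array([r.x[0],r.x[1],74]);print('leaf pts local z',np.median((A-o)@bedR(r.x[2])[:,2]))
E
python3 refine.py
```

```text
[5.25124740e+02 1.54734306e+02 3.55153497e-01 7.41551381e+01] 20.348796476554178 [-5.1  1.4 -0.3 -0.5  0.5 -0.9  0.3 -0.   0.7 -0.   3.2  0.   0.8  0. ]
leaf normal [-0.96149865 -0.27464187  0.00960118] tilt 89.44988463740545 yaw 15.941427326145083
leaf pts local z 38.39722784935817
```

```bash
sed -i 's/^feat=.*/feat=[((-28,-94,66.5),(318,251)),((-28,-42,64.5),(315,177))]/; s/^m=A.mean/o=np.array([r.x[0],r.x[1],74]);A=A[abs((A-o)@bedR(r.x[2])[:,2]-37.5)<5];print(len(A));m=A.mean/; s/np.linalg.svd(A-m)/np.linalg.svd(A-m,full_matrices=False)/' refine.py; cat >> refine.py <<'E'
# all-depth check: bed points by height
d=np.load('w1.npz')['d']; 
for n,u,v in (('foot TL',198,14),('foot BL',222,222),('bushtop',310,96),('leafmid',285,100)): print(n,W[v,u].round(0),((W[v,u]-o)@bedR(r.x[2])).round(1))
E
python3 refine.py
```

```text
[5.26518680e+02 1.54062338e+02 3.64175156e-01 7.03067349e+01] 20.865699452410833 [-0.5 -0.5 -0.3  0.5 -0.8  0.1  0.9 -0.1  1.  -0.  -0.2  0. ]
5077
leaf normal [-0.46558312 -0.18214453  0.86605758] tilt 29.996312639964213 yaw 21.366334796620297
leaf pts local z 38.89238426492533
foot TL [412. 189.  13.] [-112.8   73.7   -5.8]
foot BL [469.  38.  12.] [-113.3  -87.6   -6.2]
bushtop [472. 147. 105.] [-30.3  13.   53.4]
leafmid [466. 143.  83.] [-48.   11.1  38.6]
```

```bash
sed -i 's/^O=.*/O=np.array([525.,157,74]);YAW=np.radians(21)/' h.py; python3 - <<'E'
from h import *
W=np.load('w1.npz');p=W['p'][230:272,295:340].max(-1).ravel();A=W['W'][230:272,295:340].reshape(-1,3);A=A[(p<60)&(A[:,2]>105)]
from scipy.optimize import least_squares
print(least_squares(lambda q:np.linalg.norm(A-q,axis=1)-13,A.mean(0)-[0,0,6],loss='soft_l1').x,world([-28,-94,66.5]))
go('above',world([-28,-94,66.5+45]),down()); go('grasp',world([-28,-94,46.5]),down())
E
```

```text
[502.71394987  49.23921917 118.73205935] [505.00691583  48.63774464 117.59068935]
above shift cm [ 3.76 -0.38 -6.4 ] rv [-0.003 -0.007  0.036] rows 1.8
grasp shift cm [  6.8    0.78 -12.03] rv [-0.003 -0.007  0.036] rows 3.3
```

Request:
step_arm([
  [0,3.7,-0.3,-6.3,0,0,0.04],
  [0,3.7,-0.3,-6.3,0,0,0.04],
  [0,6.6,0.8,-11.9,0,0,0.04],
  [0,6.6,0.8,-11.9,0,0,0.04],
  [0.75,6.6,0.8,-11.9,0,0,0.04],
  [0.75,6.6,0.8,-11.9,0,0,0.04],
  [0.75,6.6,0.8,-11.9,0,0,0.04],
  [0.75,6.6,0.8,-11.9,0,0,0.04],
], newtons=12)

```text
time_s: 2.15
position: [514.7, 44.9, 106.3]
tcp_rot: [149.9, 0.1, 110.4]
wrist_force: [0.4, 0.2, 0.1]
finger_gap: 63.7
grip_force: 0.0
```

```bash
python3 - <<'E'
from h import *
s=read_state();print(s['finger_gap'],s['grip_force'],s['position'],s['tcp_rot'],s['wrist_force'])
B=bedR(YAW)
K=lambda t:np.array([0,46-140*np.cos(t)+34*np.sin(t),32.5+140*np.sin(t)+34*np.cos(t)])
for t in np.arange(.1,1.61,.1): print(round(t,1),(B@(K(t)-K(0))/10).round(2))
E
```

```text
63.69929951802318 0.0 [514.69118003  44.87424325 106.31216663] [1.49913859e+02 5.53815174e-02 1.10435480e+02] [0.40901913 0.16696624 0.09134292]
0.1 [-0.79  0.13  1.2 ]
0.2 [-1.61  0.4   2.35]
0.3 [-2.44  0.81  3.45]
0.4 [-3.29  1.34  4.49]
0.5 [-4.14  1.99  5.45]
0.6 [-4.98  2.77  6.33]
0.7 [-5.8   3.65  7.12]
0.8 [-6.6   4.63  7.8 ]
0.9 [-7.37  5.7   8.38]
1.0 [-8.1   6.85  8.85]
1.1 [-8.78  8.07  9.2 ]
1.2 [-9.41  9.34  9.42]
1.3 [-9.98 10.66  9.53]
1.4 [-10.49  12.01   9.5 ]
1.5 [-10.92  13.38   9.36]
1.6 [-11.28  14.74   9.09]
```

```bash
python3 - <<'E'
from h import *
go('g',[512.5,46.3,101.5],down())
E
```

```text
g shift cm [-0.22  0.14 -0.48] rv [0.    0.002 0.01 ] rows 0.1
```

Request:
step_arm([
  [0.75,0,0.1,-0.3,0,0,0],
  [0.75,0,0.1,-0.3,0,0,0],
  [0.8,0,0.1,-0.3,0,0,0],
  [0.8,0,0.1,-0.3,0,0,0],
])

```text
time_s: 2.48
position: [514.0, 47.1, 101.8]
tcp_rot: [150.0, -0.0, 110.5]
wrist_force: [-0.0, 0.8, -0.8]
finger_gap: 36.9
grip_force: 0.0
```

Request:
step_arm([
  [0.9,0,0,0,0,0,0],
  [0.9,0,0,0,0,0,0],
  [0.9,0,0,0,0,0,0],
  [0.9,0,0,0,0,0,0],
])

```text
time_s: 2.82
position: [514.4, 47.2, 101.7]
tcp_rot: [150.0, -0.1, 110.5]
wrist_force: [2.5, 2.4, 2.2]
finger_gap: 24.0
grip_force: 11.9
```

Request:
step_arm([
  [0.9,-0.8,0.1,1.2,0,0,0],
  [0.9,-1.6,0.4,2.35,0,0,0],
  [0.9,-2.4,0.8,3.45,0,0,0],
  [0.9,-3.3,1.3,4.5,0,0,0],
  [0.9,-4.1,2.0,5.45,0,0,0],
  [0.9,-5.0,2.8,6.3,0,0,0],
  [0.9,-5.8,3.65,7.1,0,0,0],
  [0.9,-6.6,4.6,7.8,0,0,0],
], newtons=16)

```text
time_s: 3.48
position: [448.4, 91.8, 180.4]
tcp_rot: [150.0, 0.2, 110.4]
wrist_force: [-1.4, -4.7, 2.7]
finger_gap: 23.5
grip_force: 16.0
```

Request:
step_arm([
  [0.9,-0.8,1.1,0.6,0,0,0],
  [0.9,-1.5,2.2,1.05,0,0,0],
  [0.9,-2.2,3.45,1.4,0,0,0],
  [0.9,-2.8,4.7,1.6,0,0,0],
  [0.9,-3.4,6.0,1.7,0,0,0],
  [0.9,-3.9,7.4,1.7,0,0,0],
  [0.9,-4.3,8.75,1.55,0,0,0],
  [0.9,-4.5,9.4,1.4,0,0,0],
])

```text
time_s: 4.15
position: [402.5, 188.2, 193.5]
tcp_rot: [150.0, -0.0, 110.6]
wrist_force: [0.7, -0.8, 2.6]
finger_gap: 20.2
grip_force: 14.5
```

Request:
step_arm([
  [0.9,0,0.3,0,0,0,0],
  [0.5,0,0.3,0,0,0,0],
  [0.5,0,0.3,0,0,0,0],
  [0.3,0,0.3,0,0,0,0],
  [0.3,-2,-0.5,3.5,0,0,0],
  [0.3,-3,-0.8,5.2,0,0,0],
  [0.3,-3,-5,6,0,0,0],
  [0.3,-3,-9,6,0,0,0],
])

```text
time_s: 4.82
position: [372.8, 115.3, 254.6]
tcp_rot: [150.0, 0.0, 111.0]
wrist_force: [0.8, -1.5, -0.4]
finger_gap: 61.5
grip_force: 0.0
```

```bash
python3 - <<'E'
from h import *
p,d,c=grab('wrist','w2.png'); np.savez('w2.npz',p=p,d=d,W=pts(d,c))
import pickle;pickle.dump(c,open('w2c.pkl','wb'))
print(read_state()['joints'].round(0))
E
```

```text
[-17. -45. 136.  19.  65. -42.]
```

View pics/w2.png

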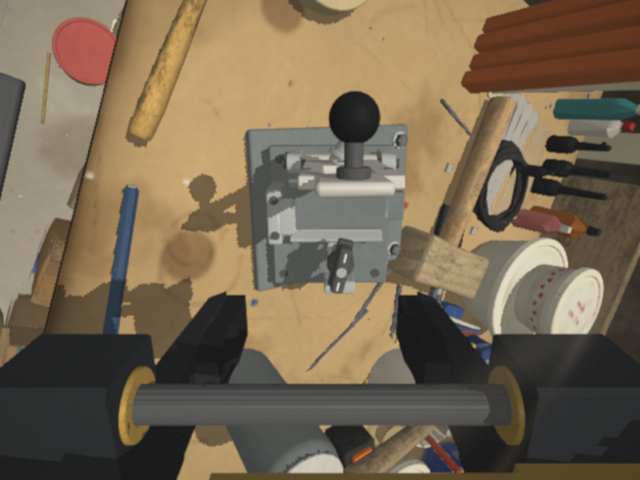

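The wrist view shows the leaf standing up edge-on at (355,187), with the knob at (354,118). The right guide is visible at row 236, the heel stop at (277,215) and the collar at (342,268). I'll measure them in the bed frame.

```bash
python3 - <<'E'
from h import *
W=np.load('w2.npz')['W'];B=bedR(YAW)
O=np.array([524,157.5,74])
L=(W-O)@B
for n,u,v in(('leafend',355,187),('leafend',330,188),('knob',354,118),('guideR top',335,236),('guideR l',292,236),('guideR r',380,236),('collar',342,270),('plate',370,215),('plate',320,215),('plateR',300,255),('lip',276,215)): print(n,L[v,u].round(1))
# guides: points with z 14..22
m=(L[...,2]>12)&(L[...,2]<22)&(abs(L[...,0]+31)<50)&(abs(L[...,1])<45)
v,u=np.nonzero(m);q=L[m];print(len(q));
for lo,hi in((-45,-15),(10,45)):
    k=q[(q[:,1]>lo)&(q[:,1]<hi)]
    if len(k): print(k.min(0).round(1),k.max(0).round(1),np.median(k,0).round(1), 'slope',np.polyfit(k[:,0],k[:,1],1))
pl=L[205:228,290:380].reshape(-1,3);print('plate z',np.percentile(pl[:,2],[10,50,90]))
h=L[...,2];mm=(h>25)&(h<40)&(L[...,0]<-55)&(abs(L[...,1])<40)&(L[...,0]>-110);q=L[mm];print('lip',len(q),q.min(0),q.max(0),q.mean(0))
h=(abs(L[...,2]-1)<3)&(abs(L[...,0]+36)<75)&(abs(L[...,1]+12)<90);q=L[h];print('plate ext',np.percentile(q,[.5,99.5],axis=0).round(1))
E
```

```text
leafend [-28.9  56.1 186.5]
leafend [-41.3  56.  188.2]
knob [-30.   88.7 184.2]
guideR top [-32.7 -24.4  17.9]
guideR l [-73.7 -24.3  18. ]
guideR r [ 10.5 -24.8  16.8]
collar [-28.2 -38.4  67.7]
plate [ 2.  -8.   1.7]
plate [-47.   -8.1   1.4]
plateR [-67.4 -50.    1.4]
lip [-85.2   3.3  43.5]
1046
[-75.7 -39.6  12. ] [ 12.1 -19.8  22. ] [-33.6 -24.4  17.9] slope [ 1.45968477e-02 -2.42493195e+01]
[-81.   14.   12.5] [-67.7  30.9  22. ] [-72.4  27.1  19.6] slope [ 0.56919775 67.69946074]
plate z [0.94457305 1.98613548 3.41539854]
lip 113 [-94.0924215  -22.50280451  25.16491941] [-65.5561307   39.97423489  39.98854602] [-80.57857265  22.79846984  34.28017706]
plate ext [[-94.1 -79.8  -0.4]
 [ 33.3  58.2   3.8]]
```

```bash
sed -i 's/^O=.*/O=np.array([522.8,159.4,74]);YAW=np.radians(21.3)/' h.py; cat >> h.py <<'E'
def vert(y): return R.from_euler('xyz',[180,0,y],degrees=True).as_matrix()
E
python3 - <<'E'
from h import *
W=np.load('top0.npz')['W']
m=(W[...,2]>60)&(W[...,0]>400)&(W[...,0]<600)&(W[...,1]<-200)&(W[...,1]>-460); q=W[m]
for x in range(400,600,40):
    k=q[(q[:,0]>=x)&(q[:,0]<x+40)]; 
    if len(k): print(x,[ (z,k[k[:,2]>z][:,1].max().round(0)) for z in(60,80,100) if (k[:,2]>z).any()])
go('cross',[430,-110,262],vert(23)); go('over',[505,-283,110],vert(23)); go('grasp',[505,-283,4],vert(23))
E
```

```text
400 [(60, np.float64(-418.0)), (80, np.float64(-418.0)), (100, np.float64(-418.0))]
440 [(60, np.float64(-419.0)), (80, np.float64(-419.0)), (100, np.float64(-419.0))]
480 [(60, np.float64(-421.0)), (80, np.float64(-421.0)), (100, np.float64(-421.0))]
520 [(60, np.float64(-421.0)), (80, np.float64(-421.0)), (100, np.float64(-421.0))]
560 [(60, np.float64(-423.0)), (80, np.float64(-423.0)), (100, np.float64(-423.0))]
cross shift cm [  5.49 -21.48   0.81] rv [ 0.234  0.525 -1.481] rows 12.7
over shift cm [ 12.99 -38.78 -14.39] rv [ 0.234  0.525 -1.481] rows 12.7
grasp shift cm [ 12.99 -38.78 -24.99] rv [ 0.234  0.525 -1.481] rows 12.7
```

Request:
step_arm([
  [0.3,0,-3,2,0.234,0.525,-1.481],
  [0.1,2,-8,2,0.234,0.525,-1.481],
  [0,4,-12,2,0.234,0.525,-1.481],
  [0,5,-16,2,0.234,0.525,-1.481],
  [0,6,-20,2,0.234,0.525,-1.481],
  [0,7,-24,2,0.234,0.525,-1.481],
  [0,9,-28,2,0.234,0.525,-1.481],
  [0,11,-32,1,0.234,0.525,-1.481],
])

```text
time_s: 5.53
position: [475.0, -192.3, 266.4]
tcp_rot: [169.3, -5.9, 54.9]
wrist_force: [1.1, -0.3, 1.1]
finger_gap: 88.1
grip_force: 0.0
```

```bash
python3 - <<'E'
from h import *
go('over',[505,-283,110],vert(23)); print(read_state()['joints'].round(0),read_state()['position'])
E
```

```text
over shift cm [  3.    -9.07 -15.64] rv [ 0.081  0.2   -0.546] rows 4.7
[-40.  -7. 108.   7.  69.  -6.] [ 474.99438745 -192.31034569  266.39284868]
```

Request:
step_arm([
  [0,3.0,-9.1,-5,0.081,0.2,-0.546],
  [0,3.0,-9.1,-5,0.081,0.2,-0.546],
  [0,3.0,-9.1,-10,0.081,0.2,-0.546],
  [0,3.0,-9.1,-13,0.081,0.2,-0.546],
  [0,3.0,-9.1,-13,0.081,0.2,-0.546],
  [0,3.0,-9.1,-13,0.081,0.2,-0.546],
])

```text
time_s: 6.03
position: [502.1, -279.2, 130.1]
tcp_rot: [-179.4, 0.1, 23.2]
wrist_force: [0.5, 0.0, 0.3]
finger_gap: 88.3
grip_force: 0.0
```

```bash
python3 - <<'E'
from h import *
p,d,c=grab('wrist','w3.png'); W=pts(d,c)
m=((W[...,2]>14)&(W[...,2]<40)&(abs(W[...,0]-459)<120)&(abs(W[...,1]+302)<80)).astype(np.uint8)
n,l,st,_=cv2.connectedComponentsWithStats(m);k=1+st[1:,4].argmax();print(st[k],cv2.minAreaRect(W[l==k][:,:2].astype(np.float32)))
go('grasp',[505,-283,4],vert(23))
E
```

```text
[ 306  184   54  200 9724] ((462.9055480957031, -303.216064453125), (152.29473876953125, 35.05369186401367), 22.473295211791992)
grasp shift cm [  0.17  -0.33 -12.9 ] rv [-0.005 -0.002 -0.008] rows 3.1
```

Request:
step_arm([
  [0,0.2,-0.3,-4,0,0,0],
  [0,0.2,-0.3,-8,0,0,0],
  [0,0.2,-0.3,-11,0,0,0],
  [0,0.2,-0.3,-12.9,0,0,0],
  [0,0.2,-0.3,-12.9,0,0,0],
  [0.7,0.2,-0.3,-12.9,0,0,0],
  [0.7,0.2,-0.3,-12.9,0,0,0],
  [0.7,0.2,-0.3,-12.9,0,0,0],
], newtons=40)

```text
time_s: 6.75
position: [508.1, -284.1, 9.7]
tcp_rot: [179.8, -0.3, 23.5]
wrist_force: [-0.5, -0.0, -0.2]
finger_gap: 70.2
grip_force: 0.0
```

Request:
step_arm([
  [0.8,0,0,0,0,0,0],
  [0.8,0,0,0,0,0,0],
  [0.8,0,0,0,0,0,0],
])

```text
time_s: 7.0
position: [506.9, -283.0, 7.7]
tcp_rot: [180.0, -0.2, 23.5]
wrist_force: [0.6, 0.6, 1.0]
finger_gap: 50.3
grip_force: 0.0
```

Request:
step_arm([
  [0.8,-0.1,0,-0.4,0,0,0],
  [0.8,-0.1,0,-0.4,0,0,0],
  [0.8,-0.1,0,-0.4,0,0,0],
  [0.8,-0.1,0,-0.4,0,0,0],
])

```text
time_s: 7.33
position: [505.1, -282.4, 2.3]
tcp_rot: [-179.9, -0.1, 23.5]
wrist_force: [-0.3, 0.3, -1.3]
finger_gap: 35.8
grip_force: 40.0
```

```bash
python3 - <<'E'
from h import *
s=read_state();print(s['position'],s['wrist_force'],s['finger_gap'],s['grip_force'])
print('carry', (np.array([430,-80,300])-s['position'])/10)
for x in(30,25,20,0):
  for z in(40,3,0): go((x,z),world([x+49,0,z+4]),down(-np.pi/2))
E
```

```text
[ 505.09745086 -282.42027897    2.27023   ] [-0.28750368  0.34502531 -1.30817195] 35.789984902501054 39.98268851079047
carry [-7.50974509 20.2420279  29.772977  ]
(30, 40) shift cm [ 6.09 45.87 14.93] rv [ 0.197 -0.483 -0.037] rows 11.7
(30, 3) shift cm [ 7.82 46.54 11.73] rv [ 0.197 -0.483 -0.037] rows 11.7
(30, 0) shift cm [ 7.96 46.59 11.47] rv [ 0.197 -0.483 -0.037] rows 11.7
(25, 40) shift cm [ 5.69 45.71 14.68] rv [ 0.197 -0.483 -0.037] rows 11.6
(25, 3) shift cm [ 7.41 46.38 11.48] rv [ 0.197 -0.483 -0.037] rows 11.6
(25, 0) shift cm [ 7.55 46.44 11.22] rv [ 0.197 -0.483 -0.037] rows 11.6
(20, 40) shift cm [ 5.29 45.55 14.43] rv [ 0.197 -0.483 -0.037] rows 11.5
(20, 3) shift cm [ 7.01 46.23 11.23] rv [ 0.197 -0.483 -0.037] rows 11.5
(20, 0) shift cm [ 7.15 46.28 10.97] rv [ 0.197 -0.483 -0.037] rows 11.5
(0, 40) shift cm [ 3.67 44.92 13.43] rv [ 0.197 -0.483 -0.037] rows 11.3
(0, 3) shift cm [ 5.4  45.6  10.23] rv [ 0.197 -0.483 -0.037] rows 11.3
(0, 0) shift cm [ 5.54 45.65  9.97] rv [ 0.197 -0.483 -0.037] rows 11.3
```

Request:
step_arm([
  [0.8,0,0,4,0,0,0],
  [0.8,0,0,8,0,0,0],
  [0.8,-0.5,0,12,0,0,0],
  [0.8,-1,0,16,0,0,0],
  [0.8,-1.5,1,20,0,0,0],
  [0.8,-2,3,24,0,0,0],
  [0.8,-2.5,5,28,0,0,0],
  [0.8,-3,7,31,0,0,0],
])

```text
time_s: 8.0
position: [475.1, -213.0, 313.5]
tcp_rot: [-180.0, -0.2, 23.4]
wrist_force: [0.5, 0.0, -1.5]
finger_gap: 35.4
grip_force: 40.0
```

Request:
step_arm([
  [0.8,1,4,0.5,0,0,0],
  [0.8,1,8,0.5,0,0,0],
  [0.8,2,12,0.5,0.02,-0.06,0],
  [0.8,2,16,0.5,0.05,-0.14,0],
  [0.8,3,20,0.5,0.1,-0.25,-0.01],
  [0.8,3,24,0.5,0.15,-0.36,-0.02],
  [0.8,4,28,0,0.197,-0.483,-0.037],
  [0.8,5,32,0,0.197,-0.483,-0.037],
])

```text
time_s: 8.67
position: [520.2, 108.4, 305.7]
tcp_rot: [-179.7, -29.9, 21.0]
wrist_force: [0.4, -1.0, -1.8]
finger_gap: 35.5
grip_force: 40.0
```

```bash
python3 - <<'E'
from h import *
print(read_state()['joints'].round(0))
for x,z in((23,60),(23,30),(23,4)): go((x,z),world([x+49,0,z+2.5]),down(-np.pi/2))
E
```

```text
[-10. -18. 116.  18.  58.  52.]
(23, 60) shift cm [  3.15   6.23 -14.15] rv [-0.004 -0.003  0.002] rows 3.8
(23, 30) shift cm [  4.55   6.78 -16.75] rv [-0.004 -0.003  0.002] rows 4.5
(23, 4) shift cm [  5.76   7.25 -19.  ] rv [-0.004 -0.003  0.002] rows 5.1
```

Request:
step_arm([
  [0.8,2,4,-1,0,0,0],
  [0.8,3.1,6.3,-4,0,0,0],
  [0.8,3.1,6.3,-8,0,0,0],
  [0.8,3.1,6.3,-12,0,0,0],
  [0.8,3.1,6.3,-14.1,0,0,0],
  [0.8,4,6.6,-15.7,0,0,0],
  [0.8,4,6.6,-15.7,0,0,0],
  [0.8,4,6.6,-15.7,0,0,0],
])

```text
time_s: 9.33
position: [564.4, 173.0, 153.1]
tcp_rot: [-179.9, -29.8, 21.3]
wrist_force: [-2.9, 2.2, -3.6]
finger_gap: 35.5
grip_force: 40.0
```

```bash
python3 - <<'E'
from h import *
p,d,c=grab('wrist','w4.png'); grab('top','t4.png');np.savez('w4.npz',p=p,d=d,W=pts(d,c))
for x,z in((23,30),(23,4),(23,2)): go((x,z),world([x+49,0,z+2.5]),down(-np.pi/2))
E
```

```text
(23, 30) shift cm [ 0.06  0.31 -1.68] rv [-0.001 -0.    -0.   ] rows 0.4
(23, 4) shift cm [ 1.27  0.78 -3.94] rv [-0.001 -0.    -0.   ] rows 1.0
(23, 2) shift cm [ 1.37  0.81 -4.11] rv [-0.001 -0.    -0.   ] rows 1.1
```

View pics/w4.png

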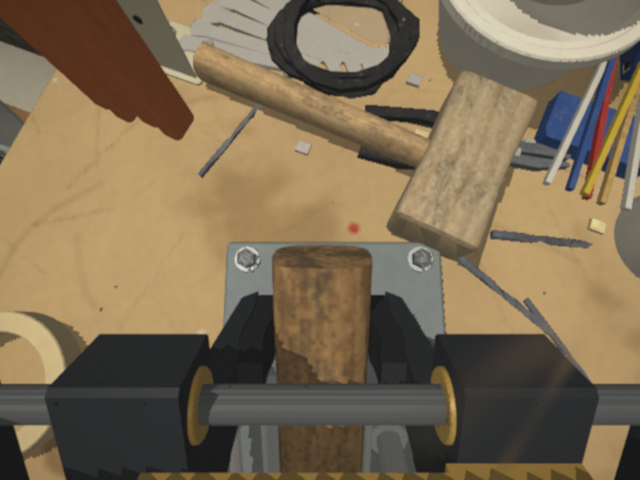

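The wrist view shows the handle parallel to the guides. It spans 280–365 px with the guides at about 255 and 385, so it is centred. The far end is at row 247. I'll check its end position in the bed frame and then lower it.

```bash
python3 - <<'E'
from h import *
L=(np.load('w4.npz')['W']-O)@bedR(YAW); B=bedR(YAW)
s=read_state();print('tcp local',((s['position']-O)@B).round(1),s['wrist_force'])
for u in(290,320,350): print([L[v,u].round(1).tolist() for v in(252,258,266,290,340)])
k=L[300:370,276:372].reshape(-1,3);k=k[(k[:,2]>40)];print(k[:,1].min(),k[:,1].max())
E
```

```text
tcp local [78.9 -2.6 47.9] [-2.66634743  3.51716879 -1.86488866]
[[106.8, 7.7, 54.4], [107.0, 7.1, 61.1], [107.4, 6.5, 69.4], [99.4, 6.6, 71.2], [80.1, 7.1, 71.4]]
[[106.5, -3.5, 53.7], [107.2, -3.5, 61.6], [107.4, -3.5, 69.5], [99.6, -3.5, 71.6], [81.2, -3.5, 73.1]]
[[106.5, -14.6, 53.9], [107.3, -14.1, 62.1], [107.2, -13.6, 69.0], [99.8, -13.6, 72.2], [79.9, -14.0, 71.2]]
-23.375650061372713 13.135870205000758
```

```bash
python3 - <<'E'
from h import *
for x,z in((22,15),(22,1),(0,1),(-2,0)): go((x,z),world([x+52,0.,z+3.4]),down(-np.pi/2))
E
```

```text
(22, 15) shift cm [ 0.88  0.63 -2.81] rv [-0.001 -0.    -0.   ] rows 0.7
(22, 1) shift cm [ 1.53  0.88 -4.02] rv [-0.001 -0.    -0.   ] rows 1.1
(0, 1) shift cm [-0.24  0.19 -5.12] rv [-0.001 -0.    -0.   ] rows 1.2
(-2, 0) shift cm [-0.36  0.14 -5.31] rv [-0.001 -0.    -0.   ] rows 1.3
```

Request:
step_arm([
  [0.8,0.9,0.6,-2,0,0,0],
  [0.8,0.9,0.6,-2.8,0,0,0],
  [0.8,1.1,0.75,-3.3,0,0,0],
  [0.8,1.3,0.8,-3.7,0,0,0],
  [0.8,1.5,0.9,-4.0,0,0,0],
  [0.8,1.5,0.9,-4.0,0,0,0],
  [0.8,1.5,0.9,-4.0,0,0,0],
  [0.8,1.5,0.9,-4.0,0,0,0],
])

```text
time_s: 10.1
position: [580.8, 181.5, 115.0]
tcp_rot: [179.9, -30.1, 21.3]
wrist_force: [-0.4, 0.3, -1.7]
finger_gap: 35.7
grip_force: 40.0
```

```bash
cat >> h.py <<'E'
def st():
    s=read_state();B=bedR(YAW);print('tcp',((s['position']-O)@B).round(1),'F',(s['wrist_force']@B).round(1),'gap',round(s['finger_gap'],1),round(s['grip_force'],1),s['tcp_rot'].round(1),s['time_s'])
E
python3 - <<'E'
from h import *
st()
for x,z in((22,0),(0,0),(-2,0)): go((x,z),world([x+52,0.,z+3.4]),down(-np.pi/2))
E
```

```text
tcp [74.3 -0.5  4.4] F [-1.1  0.4 -1.4] gap 35.7 40.0 [179.9 -30.1  21.3] 10.1
(22, 0) shift cm [ 0.01  0.06 -0.1 ] rv [ 0.001  0.001 -0.   ] rows 0.0
(0, 0) shift cm [-1.77 -0.64 -1.2 ] rv [ 0.001  0.001 -0.   ] rows 0.5
(-2, 0) shift cm [-1.93 -0.7  -1.3 ] rv [ 0.001  0.001 -0.   ] rows 0.6
```

Request:
step_arm([
  [0.8,0.1,0.1,-0.1,0,0,0],
  [0.8,0.1,0.1,-0.1,0,0,0],
  [0.8,0.2,0.1,-0.25,0,0,0],
  [0.8,0.2,0.1,-0.25,0,0,0],
  [0.8,0.2,0.1,-0.25,0,0,0],
])

```text
time_s: 10.52
position: [582.6, 182.6, 111.9]
tcp_rot: [180.0, -30.0, 21.3]
wrist_force: [-0.3, -0.3, -1.2]
finger_gap: 35.5
grip_force: 40.0
```

```bash
python3 - <<'E'
from h import *
st()
E
```

```text
tcp [74.5 -0.1  0.8] F [-0.9 -0.2 -0.8] gap 35.5 40.0 [180.  -30.   21.3] 10.5167
```

Request:
step_arm([
  [0.8,0.05,0,-0.1,0,0,0],
  [0.8,0.05,0,-0.1,0,0,0],
  [0.8,0.05,0,-0.1,0,0,0],
])

```text
time_s: 10.77
position: [583.0, 182.6, 110.9]
tcp_rot: [180.0, -30.0, 21.3]
wrist_force: [0.1, -0.5, -0.2]
finger_gap: 35.7
grip_force: 40.0
```

```bash
python3 - <<'E'
from h import *
st()
E
```

```text
tcp [74.3 -0.2 -0.3] F [-0.2 -0.5 -0.1] gap 35.7 40.0 [180.  -30.   21.3] 10.7667
```

Request:
step_arm([
  [0.8,-0.3,-0.1,-0.2,0,0,0],
  [0.8,-0.6,-0.25,-0.4,0,0,0],
  [0.8,-0.9,-0.35,-0.6,0,0,0],
  [0.8,-1.2,-0.45,-0.75,0,0,0],
  [0.8,-1.45,-0.55,-0.9,0,0,0],
  [0.8,-1.6,-0.6,-1.0,0,0,0],
  [0.8,-1.6,-0.6,-1.0,0,0,0],
])

```text
time_s: 11.35
position: [571.7, 177.1, 105.4]
tcp_rot: [179.8, -30.7, 21.2]
wrist_force: [10.8, 9.4, 3.4]
finger_gap: 35.6
grip_force: 40.1
```

```bash
python3 - <<'E'
from h import *
st()
E
```

```text
tcp [60.7 -1.3  1.2] F [13.4  4.8 -3.8] gap 35.6 40.1 [179.8 -30.7  21.2] 11.35
```

```bash
python3 - <<'E'
from h import *
p,d,c=grab('wrist','w5.png'); L=(pts(d,c)-O)@bedR(YAW); np.savez('w5.npz',L=L)
for u in(290,320,350): print([L[v,u].round(1).tolist() for v in(252,262,270,290,340)])
p,d,c=grab('scene'); L=(pts(d,c)-O)@bedR(YAW); 
cv2.imwrite('pics/s5.png',cv2.resize(p[190:340,210:410],(800,600),interpolation=cv2.INTER_CUBIC)[:,:,::-1])
st()
E
```

```text
[[88.6, 9.1, 5.4], [90.2, 8.0, 20.1], [87.8, 8.0, 21.7], [80.7, 8.1, 22.5], [63.5, 8.3, 26.6]]
[[88.5, -2.3, 5.2], [90.8, -2.3, 21.7], [87.7, -2.3, 21.3], [81.0, -2.3, 23.3], [63.8, -2.2, 27.2]]
[[87.6, -14.0, 3.1], [90.7, -12.6, 21.8], [88.1, -12.5, 22.6], [80.9, -12.6, 23.1], [63.3, -12.7, 26.5]]
tcp [60.7 -1.2  1.2] F [13.1  4.7 -3.6] gap 36.0 40.1 [179.8 -30.6  21.2] 11.45
```

View pics/s5.png

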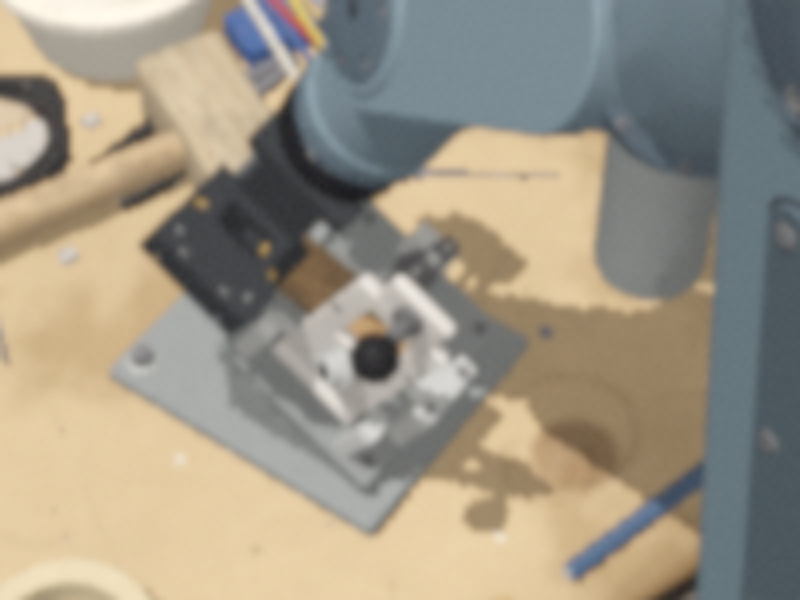

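The handle has pitched about 12° in the grip: its top falls from 27 to 21.5 mm toward the far end. That means I lowered the far end too much and its near end is catching the lip. I'll back off, raise the far end and release so it lies flat.

Request:
step_arm([
  [0.8,0.5,0.2,0.5,0,0,0],
  [0.8,0.9,0.35,0.8,0,0,0],
  [0.8,0.9,0.35,0.9,0,0,0],
  [0.8,0.9,0.35,0.9,0,0,0],
  [0.45,0.9,0.35,0.9,0,0,0],
  [0.45,0.9,0.35,0.9,0,0,0],
  [0.45,0.9,0.35,0.9,0,0,0],
  [0.45,0.9,0.35,0.9,0,0,0],
], newtons=15)

```text
time_s: 12.12
position: [575.8, 180.1, 109.8]
tcp_rot: [180.0, -30.0, 21.3]
wrist_force: [0.9, 0.2, 0.3]
finger_gap: 48.8
grip_force: 0.0
```

```bash
cat > hp.py <<'E'
from h import *
p,d,c=grab('wrist'); L=(pts(d,c)-O)@bedR(YAW)
for u in(295,320,345): print([L[v,u].round(1).tolist() for v in(262,270,290,340,360)])
m=(L[...,2]>12)&(L[...,2]<34)&(L[...,0]>40)&(L[...,0]<140)&(abs(L[...,1])<30)&(np.abs(p[...,0].astype(int)-p[...,2])>18)
q=L[m]; print(len(q),'far end',np.percentile(q[:,0],98).round(1),'y',np.percentile(q[:,1],[2,98]).round(1))
st()
E
python3 hp.py
```

```text
[[49.2, 15.9, -97.8], [44.4, 15.9, -95.7], [82.7, 8.3, 14.0], [70.3, 7.7, 28.0], [61.8, 8.0, 27.6]]
[[48.7, -0.7, -99.2], [44.5, -0.7, -95.3], [82.2, -1.0, 12.9], [70.8, -1.0, 28.9], [61.5, -1.0, 27.2]]
[[49.1, -17.3, -98.1], [44.5, -17.2, -95.4], [82.7, -10.3, 14.0], [71.2, -9.6, 29.5], [62.3, -9.9, 28.4]]
8877 far end 83.0 y [-17.8  14.9]
tcp [67.3 -0.   2.5] F [0.3 0.3 0. ] gap 48.7 0.0 [180.  -30.   21.3] 12.1667
```

Request:
step_arm([
  [0.8,0,0,0,0,0,0],
  [0.8,0,0,0,0,0,0],
  [0.8,0,0,0,0,0,0],
  [0.8,-0.25,-0.1,-0.15,0,0,0],
  [0.8,-0.5,-0.2,-0.3,0,0,0],
  [0.8,-0.65,-0.25,-0.4,0,0,0],
  [0.8,-0.65,-0.25,-0.4,0,0,0],
], newtons=12)

```text
time_s: 12.75
position: [573.6, 178.1, 109.8]
tcp_rot: [179.8, -30.6, 21.3]
wrist_force: [8.2, 7.5, 5.4]
finger_gap: 36.2
grip_force: 12.1
```

```bash
python3 hp.py
```

```text
[[47.3, 14.7, -98.0], [42.9, 14.6, -94.8], [80.0, 7.3, 15.0], [67.1, 6.8, 28.6], [59.4, 6.9, 29.3]]
[[47.8, -2.0, -96.6], [42.6, -2.0, -95.3], [80.0, -2.1, 15.1], [67.5, -2.0, 29.5], [60.0, -2.0, 30.3]]
[[46.9, -18.8, -98.6], [42.8, -18.6, -94.7], [79.6, -11.5, 14.4], [67.8, -10.7, 30.0], [59.5, -10.9, 29.7]]
9069 far end 80.3 y [-19.  14.]
tcp [64.8 -1.   4. ] F [10.   3.6 -1.2] gap 35.9 12.1 [179.8 -30.6  21.3] 12.8
```

Request:
step_arm([
  [0.8,0.4,0.2,0.2,0,0,0],
  [0.4,0.4,0.2,0.2,0,0,0],
  [0.4,0.4,0.2,0.2,0,0,0],
  [0.4,0.4,0.2,0.2,0,0,0],
  [0.4,-1,-0.4,3,0,0,0],
  [0.4,-3,-1,6.5,0,0,0],
  [0.4,-5,-2,10,0,0,0],
  [0.4,-6,-4,14,0,0,0],
])

```text
time_s: 13.47
position: [507.0, 140.3, 241.2]
tcp_rot: [-179.9, -29.8, 21.4]
wrist_force: [1.2, -0.6, 0.4]
finger_gap: 52.8
grip_force: 0.0
```

```bash
python3 - <<'E'
from h import *
from scipy.optimize import least_squares
st()
p,d,c=grab('wrist','w6.png');L=(pts(d,c)-O)@bedR(YAW)
m=(np.abs(p[...,0].astype(int)-p[...,2])>18)&(L[...,2]>20)&(L[...,2]<34)&(abs(L[...,1])<24)&(abs(L[...,0])<95); q=L[m]; print('handle',len(q),np.percentile(q,[1,50,99],axis=0).round(1).tolist())
z=np.load('w2.npz');A=z['W'][88:146,328:382].reshape(-1,3);b=z['p'][88:146,328:382].max(-1).ravel();A=A[(b<70)&(A[:,2]>150)]
k=least_squares(lambda q:np.linalg.norm(A-q,axis=1)-13,A.mean(0)-[0,0,6],loss='soft_l1').x;l=(k-O)@bedR(YAW);print('knob',l,k)
th=[t for t in np.arange(1.2,1.75,.01)];e=[np.hypot(46-140*np.cos(t)+34*np.sin(t)-l[1],32.5+140*np.sin(t)+34*np.cos(t)-l[2]) for t in th];print(th[int(np.argmin(e))],min(e))
go('hi',world([10,30,230]),down()); go('above',world([-28,l[1],l[2]+50]),down());go('gr',world([-28,l[1],l[2]-19]),down())
print(read_state()['joints'].round(0))
E
```

```text
tcp [ 64.8 -12.  155.6] F [ 1.  -1.  -0.1] gap 52.8 0.0 [-179.9  -29.8   21.4] 13.4667
handle 8016 [[-70.9, -17.4, 21.6], [15.0, -0.7, 27.7], [80.9, 16.2, 29.7]]
knob [-28.26630503  86.59180072 171.85057923] [388.4823986  199.9722042  208.69381475]
1.6200000000000003 1.2187684803204357
hi shift cm [-9.84  1.08  2.69] rv [-0.736 -0.276  1.355] rows 12.5
above shift cm [-14.58   5.31   0.08] rv [-0.736 -0.276  1.355] rows 12.5
gr shift cm [-11.36   6.56  -5.9 ] rv [-0.736 -0.276  1.355] rows 12.5
[ -6. -16. 121.  18.  49.  54.]
```

Request:
step_arm([
  [0.4,-2,-0.8,3.5,-0.736,-0.276,1.355],
  [0.4,-4,-1.5,7.5,-0.736,-0.276,1.355],
  [0.4,-4,-1.5,7.5,-0.736,-0.276,1.355],
  [0.4,-7,0,6,-0.736,-0.276,1.355],
  [0.4,-9,1,5,-0.736,-0.276,1.355],
  [0.4,-11,2,4,-0.736,-0.276,1.355],
  [0.4,-13,4,3,-0.736,-0.276,1.355],
  [0.4,-14.9,5.2,1.5,-0.736,-0.276,1.355],
])

```text
time_s: 14.18
position: [360.8, 191.9, 257.3]
tcp_rot: [154.0, -15.2, 82.4]
wrist_force: [0.5, 0.4, 0.5]
finger_gap: 52.8
grip_force: 0.0
```

```bash
python3 - <<'E'
from h import *
st(); go('above',world([-28,86,215]),down());go('gr',world([-28,86,153]),down())
E
```

```text
tcp [-28.9  89.2 228.3] F [0.8 0.2 0.2] gap 52.8 0.0 [154.  -15.2  82.4] 14.1833
above shift cm [ 0.81 -0.03 -1.11] rv [-0.258 -0.102  0.492] rows 4.5
gr shift cm [ 3.69  1.1  -6.48] rv [-0.258 -0.102  0.492] rows 4.5
```

Request:
step_arm([
  [0.4,0.5,0,0,-0.258,-0.102,0.492],
  [0.4,0.5,0,0,-0.258,-0.102,0.492],
  [0.4,0.5,0,0,-0.258,-0.102,0.492],
  [0.4,0.8,0,-1,-0.258,-0.102,0.492],
  [0.4,0.8,0,-1,-0.258,-0.102,0.492],
  [0.4,2.3,0.5,-4,-0.258,-0.102,0.492],
  [0.4,3.7,1.1,-6.5,-0.258,-0.102,0.492],
  [0.4,3.7,1.1,-6.5,-0.258,-0.102,0.492],
])

```text
time_s: 14.85
position: [396.1, 202.2, 185.7]
tcp_rot: [150.7, -0.3, 111.0]
wrist_force: [-1.5, -0.5, -0.5]
finger_gap: 53.0
grip_force: 0.0
```

Request:
step_arm([
  [0.8,0,0,0,0,0,0],
  [0.8,0,0,0,0,0,0],
  [0.8,0,0,0,0,0,0],
  [0.8,0,0,0,0,0,0],
])

```text
time_s: 15.18
position: [399.0, 202.5, 194.3]
tcp_rot: [149.9, -0.1, 111.0]
wrist_force: [-6.1, -2.2, -2.3]
finger_gap: 28.4
grip_force: 3.9
```

```bash
python3 - <<'E'
from h import *
st()
B=bedR(YAW)
K=lambda t:np.array([0,46-140*np.cos(t)+34*np.sin(t),32.5+140*np.sin(t)+34*np.cos(t)])
for t in np.arange(1.6,-.01,-.1): print(round(t,1),(B@(K(t)-K(1.62))/10).round(2))
E
```

```text
tcp [-26.2  85.1 154. ] F [-6.7  0.1  1.3] gap 28.4 3.9 [ 1.499e+02 -1.000e-01  1.110e+02] 15.1833
1.6 [ 0.06 -0.27  0.07]
1.5 [ 0.43 -1.64  0.34]
1.4 [ 0.87 -3.    0.48]
1.3 [ 1.38 -4.35  0.51]
1.2 [ 1.96 -5.66  0.4 ]
1.1 [ 2.6  -6.94  0.18]
1.0 [ 3.28 -8.15 -0.17]
0.9 [ 4.02 -9.3  -0.64]
0.8 [  4.79 -10.37  -1.22]
0.7 [  5.6  -11.34  -1.9 ]
0.6 [  6.43 -12.22  -2.69]
0.5 [  7.27 -12.99  -3.57]
0.4 [  8.12 -13.64  -4.53]
0.3 [  8.97 -14.16  -5.57]
0.2 [  9.81 -14.56  -6.67]
0.1 [ 10.63 -14.83  -7.82]
-0.0 [ 11.42 -14.96  -9.02]
```

Request:
step_arm([
  [0.85,-0.15,-0.05,-0.1,0,0,0],
  [0.85,-0.15,-0.05,-0.1,0,0,0],
  [0.85,0.3,-1.7,0.25,0,0,0],
  [0.85,0.75,-3.05,0.4,0,0,0],
  [0.85,1.25,-4.4,0.4,0,0,0],
  [0.85,1.8,-5.7,0.3,0,0,0],
  [0.85,2.5,-7.0,0.1,0,0,0],
  [0.85,3.15,-8.2,-0.3,0,0,0],
], newtons=14)

```text
time_s: 15.85
position: [431.0, 119.6, 191.0]
tcp_rot: [149.9, -0.0, 111.0]
wrist_force: [3.6, 2.3, -0.5]
finger_gap: 24.6
grip_force: 14.0
```

```bash
python3 - <<'E'
from h import *
st()
E
```

```text
tcp [-28.1  -3.8 151.3] F [ 3.4  0.8 -2.5] gap 24.6 14.0 [149.9  -0.  111. ] 15.85
```

Swinging it the rest of the way down.

Request:
step_arm([
  [0.85,0.75,-1.15,-0.45,0,0,0],
  [0.85,1.5,-2.2,-1.05,0,0,0],
  [0.85,2.3,-3.2,-1.75,0,0,0],
  [0.85,3.15,-4.05,-2.5,0,0,0],
  [0.85,4.0,-4.85,-3.4,0,0,0],
  [0.85,4.85,-5.5,-4.35,0,0,0],
  [0.85,5.7,-6.0,-5.4,0,0,0],
  [0.85,6.5,-6.4,-6.5,0,0,0],
])

```text
time_s: 16.52
position: [496.4, 56.0, 125.3]
tcp_rot: [149.9, -0.1, 111.0]
wrist_force: [4.0, 6.6, 1.2]
finger_gap: 24.3
grip_force: 14.0
```

Request:
step_arm([
  [0.85,0.4,-0.15,-0.6,0,0,0],
  [0.85,0.8,-0.25,-1.15,0,0,0],
  [0.85,1.2,-0.3,-1.75,0,0,0],
  [0.85,1.6,-0.4,-2.3,0,0,0],
  [0.85,1.6,-0.4,-2.3,0,0,0],
  [0.85,1.6,-0.4,-2.3,0,0,0],
])

```text
time_s: 17.02
position: [512.2, 52.3, 102.2]
tcp_rot: [150.0, -0.1, 111.0]
wrist_force: [4.4, 2.6, 1.5]
finger_gap: 23.9
grip_force: 14.0
```

```bash
python3 - <<'E'
from h import *
st()
E
```

```text
tcp [-28.2 -95.9  48.8] F [ 5.1  0.8 -1.3] gap 23.9 14.0 [ 1.50e+02 -1.00e-01  1.11e+02] 17.0167
```

Request:
step_arm([
  [0.4,0,0,-0.1,0,0,0],
  [0.4,0,0,-0.1,0,0,0],
  [0.4,0,0,-0.1,0,0,0],
  [0.4,-2,-0.8,3.5,0,0,0],
  [0.4,-3.7,-1.4,7,0,0,0],
  [0.4,-5.6,-2.2,10.5,0,0,0],
  [0.4,-5.6,-2.2,10.5,0,0,0],
  [0.4,-5.6,-2.2,10.5,0,0,0],
])

```text
time_s: 17.68
position: [456.0, 29.2, 209.8]
tcp_rot: [149.8, 0.2, 110.9]
wrist_force: [0.4, 0.3, -0.3]
finger_gap: 53.2
grip_force: 0.0
```

```bash
python3 - <<'E'
from h import *
p,d,c=grab('wrist');B=bedR(YAW);L=(pts(d,c)-O)@B
st()
# leaf plane
m=(abs(L[...,2]-37.5)<8)&(abs(L[...,0]+28)<27)&(abs(L[...,1]-28)<12);q=L[m]
m2=(abs(L[...,2]-37.5)<8)&(abs(L[...,0]+28)<27)&(L[...,1]<-72)&(L[...,1]>-80);print('leaf z left/right',np.median(q[:,2]),np.median(L[m2][:,2]),m.sum(),m2.sum())
# bar
m=(L[...,2]>56)&(L[...,2]<72)&(np.hypot(L[...,0]+28,L[...,1]+42)<28);q=L[m][:,:2];mu=(q.max(0)+q.min(0))/2
e,v=np.linalg.eigh(np.cov(q.T));a=np.arctan2(v[1,1],v[0,1])%np.pi;print('bar',len(q),mu,q.mean(0),'angle',a,'q',1.6-a, cv2.minAreaRect(q.astype(np.float32)))
cv2.imwrite('pics/w7.png',p[:,:,::-1])
E
```

```text
tcp [-28.5 -96.1 170.6] F [-0.4  0.7 -0.4] gap 52.9 0.0 [149.9   0.  111. ] 17.7333
leaf z left/right 38.15911883274945 38.15958041563353 3701 831
bar 1282 [-28.32808272 -43.01265065] [-28.25162081 -42.37810993] angle 1.3896848436654299 q 0.2103151563345702 ((-28.364381790161133, -43.32819366455078), (42.14739990234375, 11.975958824157715), 79.73060607910156)
```

View pics/w7.png

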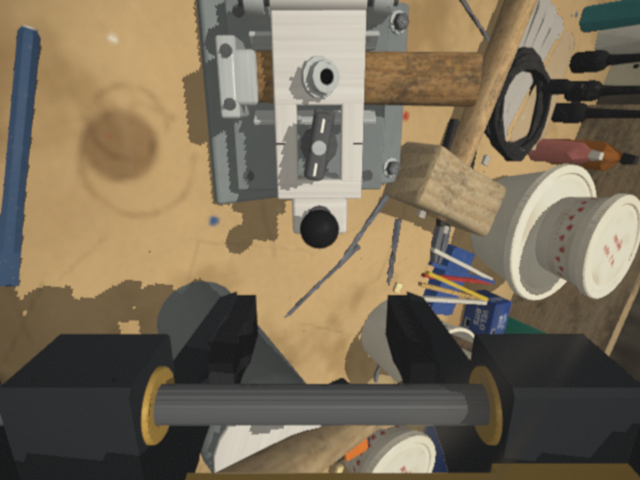

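The leaf is flat, reading 38.2 mm at both ends. The handle end is against the heel at (255,75). The collar bar is at (319,145), still unlocked at q≈0.21. Next is gripping the bar.

```bash
python3 - <<'E'
from h import *
M=down(-0.18)
go('above',world([-28.2,-42.5,100]),M);go('gr',world([-28.2,-42.5,50]),M); print(bedR(YAW)[:,2],read_state()['joints'].round(0))
E
```

```text
above shift cm [ 1.37  6.29 -6.1 ] rv [ 0.084  0.033 -0.15 ] rows 2.1
gr shift cm [  3.7    7.19 -10.43] rv [ 0.084  0.033 -0.15 ] rows 3.2
[-0.46584561 -0.18162562  0.8660254 ] [-27. -24. 131.  27.  54. -61.]
```

Request:
step_arm([
  [0.55,0.5,3.1,-1,0.084,0.033,-0.15],
  [0.55,1.0,6.3,-3,0.084,0.033,-0.15],
  [0.55,1.4,6.3,-6.1,0.084,0.033,-0.15],
  [0.55,1.4,6.3,-6.1,0.084,0.033,-0.15],
  [0.55,2.6,6.8,-8.3,0.084,0.033,-0.15],
  [0.55,3.7,7.2,-10.4,0.084,0.033,-0.15],
  [0.55,3.7,7.2,-10.4,0.084,0.033,-0.15],
  [0.55,3.7,7.2,-10.4,0.084,0.033,-0.15],
])

```text
time_s: 18.4
position: [490.4, 102.5, 100.3]
tcp_rot: [150.8, -5.4, 102.4]
wrist_force: [-0.5, 0.7, -0.6]
finger_gap: 39.6
grip_force: 0.0
```

```bash
python3 - <<'E'
from h import *
st();go('gr',world([-28.2,-42.5,50]),down(-.18))
E
```

```text
tcp [-30.9 -41.2  48.2] F [-0.5  0.9 -0.4] gap 39.6 0.0 [150.8  -5.4 102.4] 18.4
gr shift cm [ 0.18 -0.07  0.29] rv [-0.004 -0.008 -0.002] rows 0.1
```

Request:
step_arm([
  [0.55,0,0,0.05,0,0,0],
  [0.55,0,0,0.05,0,0,0],
  [0.95,0,0,0.05,0,0,0],
  [0.95,0,0,0.05,0,0,0],
  [0.95,0,0,0.05,0,0,0],
  [0.95,0,0,0.05,0,0,0],
  [0.95,0,0,0.05,0,0,0],
  [0.95,0,0,0.05,0,0,0],
], newtons=25)

```text
time_s: 19.07
position: [492.1, 102.4, 103.4]
tcp_rot: [150.5, -5.3, 102.4]
wrist_force: [-6.3, -2.5, 8.1]
finger_gap: 11.7
grip_force: 25.0
```

```bash
python3 - <<'E'
from h import *
st()
E
```

```text
tcp [-28.  -42.   50.1] F [-1.8  0.  10.4] gap 11.7 25.0 [150.5  -5.3 102.4] 19.0667
```

Request:
step_arm([
  [0.95,-0.05,0,0.1,0.056,0.022,-0.104],
  [0.95,-0.05,0,0.1,0.112,0.044,-0.208],
  [0.95,-0.05,0,0.1,0.168,0.065,-0.312],
  [0.95,-0.05,0,0.1,0.224,0.087,-0.416],
  [0.95,-0.05,0,0.1,0.28,0.109,-0.52],
  [0.95,-0.05,0,0.1,0.335,0.131,-0.624],
  [0.95,-0.05,0,0.1,0.391,0.153,-0.727],
  [0.95,-0.05,0,0.1,0.391,0.153,-0.727],
])

```text
time_s: 19.73
position: [491.4, 102.4, 103.3]
tcp_rot: [163.5, -25.5, 56.3]
wrist_force: [9.0, 2.3, -10.8]
finger_gap: 12.0
grip_force: 25.0
```

```bash
cat >> h.py <<'E'
def turn():
    s=read_state();x=bedR(YAW).T@R.from_euler('xyz',s['tcp_rot'],degrees=True).as_matrix()[:,1];print('closing dir angle from bed x',np.arctan2(x[1],x[0]),'torque z',(s['wrist_torque']@bedR(YAW)).round(2))
E
python3 - <<'E'
from h import *
st();turn();print(read_state()['joints'].round(0))
E
```

```text
tcp [-28.6 -41.7  50.4] F [  2.6  -1.2 -13.9] gap 12.0 25.0 [163.5 -25.5  56.3] 19.7333
closing dir angle from bed x -1.0271499188297515 torque z [-0.23 -0.17 -0.06]
[-12.  -4. 131.  32.  32.   1.]
```

Request:
step_arm([
  [0.95,0.03,0,-0.07,0.056,0.022,-0.104],
  [0.95,0.03,0,-0.07,0.112,0.044,-0.208],
  [0.95,0.03,0,-0.07,0.168,0.065,-0.312],
  [0.95,0.03,0,-0.07,0.224,0.087,-0.416],
  [0.95,0.03,0,-0.07,0.27,0.105,-0.502],
  [0.95,0.03,0,-0.07,0.27,0.105,-0.502],
  [0.95,0.03,0,-0.07,0.27,0.105,-0.502],
])

```text
time_s: 20.32
position: [491.4, 102.8, 103.2]
tcp_rot: [-178.9, -30.1, 19.4]
wrist_force: [-5.9, -1.1, 5.8]
finger_gap: 11.7
grip_force: 25.1
```

```bash
python3 - <<'E'
from h import *
st();turn()
E
```

```text
tcp [-28.6 -41.4  50.2] F [-2.2  1.1  7.9] gap 11.7 25.1 [-178.9  -30.1   19.4] 20.3167
closing dir angle from bed x -1.5987628323543244 torque z [0.22 0.45 0.31]
```

Request:
step_arm([
  [0.75,0,0,0,0,0,0],
  [0.75,0,0,0,0,0,0],
  [0.75,0,0,0,0,0,0],
  [0.75,-1.2,-0.4,2.2,0,0,0],
  [0.75,-2.8,-1.1,5.2,0,0,0],
  [0.75,-4.5,-2,9,0,0,0],
  [0.75,-6,-5,12.5,0,0,0],
  [0.75,-6,-9,13,0,0,0],
])

```text
time_s: 20.98
position: [432.1, 17.9, 237.6]
tcp_rot: [-179.4, -30.5, 20.0]
wrist_force: [2.0, -2.0, -0.3]
finger_gap: 22.3
grip_force: 0.0
```

```bash
python3 - <<'E'
from h import *
st()
for n in('top','wrist'):
    p,d,c=grab(n,n+'8.png');B=bedR(YAW);L=(pts(d,c)-O)@B
    m=(L[...,2]>56)&(L[...,2]<72)&(np.hypot(L[...,0]+28,L[...,1]+42)<28);q=L[m][:,:2]
    if len(q)>20: e,v=np.linalg.eigh(np.cov(q.T));a=np.arctan2(v[1,1],v[0,1]);print(n,len(q),q.mean(0),'a',a)
    m=(np.abs(p[...,0].astype(int)-p[...,2])>18)&(L[...,2]>16)&(L[...,2]<34)&(abs(L[...,1])<26)&(abs(L[...,0])<95);q=L[m]
    if len(q): print('handle',len(q),np.percentile(q,[1,99],axis=0).round(1).tolist())
p=cv2.imread('pics/top8.png')[205:325,225:385];cv2.imwrite('pics/f.png',cv2.resize(p,(800,600),interpolation=cv2.INTER_CUBIC))
E
```

```text
tcp [-35.9 -98.9 209.6] F [ 0.9 -2.6 -0.8] gap 22.3 0.0 [-179.4  -30.5   20. ] 20.9833
top 141 [-27.12243058 -40.95908741] a 3.1337413160302754
handle 923 [[-72.6, -18.5, 18.4], [81.1, 20.9, 33.8]]
wrist 964 [-27.05442876 -44.2310228 ] a 3.141265551743056
handle 5424 [[-71.6, -19.3, 16.7], [80.0, 14.8, 29.9]]
```

View pics/f.png

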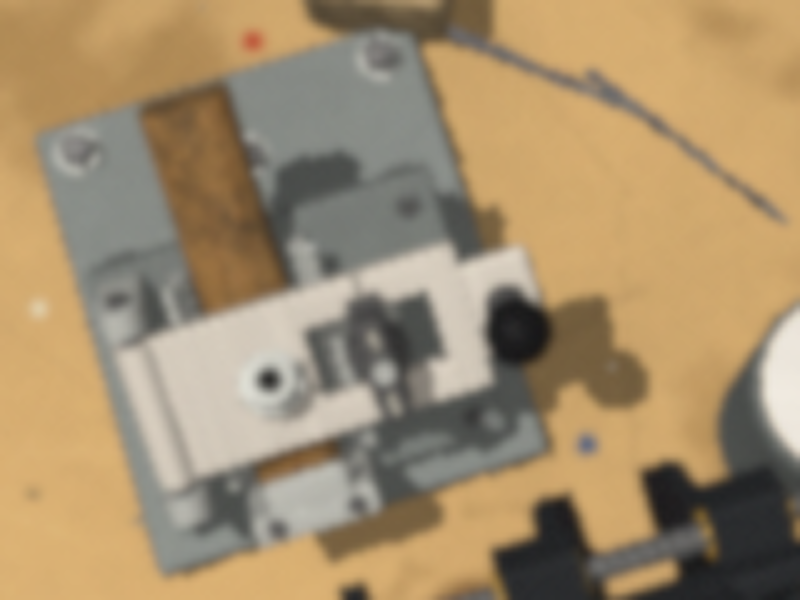

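The bar at (378,365) lies along the bed's x, in line with the scribed lines and within 0.01 rad of locked. The leaf is down, the handle's far end is at x≈80 mm (seated), and the gripper is clear.

```bash
python3 -c "
from workcell import finish_job
print(finish_job())"
```

```text
the job is handed in; nothing more can be done
None
```

I handed the job in at about 21 s: the last camera check showed the handle seated against the heel stop, the leaf fully down, the collar at its locked mark and the gripper clear, but `finish_job` returned no verdict.

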